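# Pry the battery cover off the tablet counter

### The job

The blue battery cover on the white tablet counter is snapped in: pry its lower edge loose by working the yellow-handled flat lever under it in the notch, without forcing the lever hard against the machine and without pulling the cover with the fingers before it has popped up. Then lay the lever flat on the green mat, lift the loosened cover off and lay it on the mat too, top side up. Do not knock over or shift the syrup bottle, the orange vial and the white ointment tin.

Things in the scene. Friction and masses are not known exactly. Their poses are not given: they have to be found in the camera images.
- console: White tablet counter, fixed, 160 wide (y), 138 deep (x), 181 high. Its bare flat deck slopes up at 24 degrees from its front, which faces the robot's right, to its back. Origin: centre of the underside, x to its back, z up. Call u the distance up the slope from x = -55.4, z = 126.5 mm (front edge: u = -16) and n the height square to the deck. The fitted cover lies from u = 0 to 83.
- fulcrum (a point): Middle of the deck's front edge (u = -15, n = 0), on which the lever rocks: with the blade fully in, turning the lever about this edge by 15 to 25 degrees (handle down) raises the cover till it snaps. Two orange sprung catches stand over the cover's lower edge (u = -4 to 2, up to n = 12, |y| = 12 to 24), before them grey posts 8 high (u = -9 to -5); 22 mm is free between.
- notch (a point): Mouth of the notch under the cover's lower edge: u = 2, n = 3.25 mm, y = 0 on the console. The blade goes in here along the deck, up the slope, 14 mm deep; the notch is 22 wide, 6.5 high, and its end wall is met at u = 16.
- keeper (a point): Lower edge of the top of the grey keeper (u = 81, n = 10, y = 0), a bar 60 wide in y, 10 high, u = 81 to 96, whose lip covers the cover's tongue by 2 mm. Above it only a flat display and two small buttons, up to 3 mm high.
- cover: Blue snap-in cover, 50 g, 46 wide (y), 81 long (x) with its tongue, 10 thick; origin at the middle of its underside, x up the slope, z out of the deck; fitted, that is u = 40, n = 0. About 25 N of lift at the lower edge pushes the catches aside; after 5 mm it snaps up and rests on them. To take it off, grip it across y, slide it 8 to 12 mm down the slope, out from the keeper, then lift.
- cover_edge (a point): Middle of the cover's top surface at its lower edge (cover frame x = -38, z = 10 mm). It is about 9 mm higher once the cover has popped up and rests on the catches; 6 mm is enough.
- lever: Flat lever, 150 long, 60 g: yellow handle 90 x 18 x 14 thick (x = -70 to 20), steel blade 60 x 14 x 3.5 thick (x = 20 to 80) half way up the handle's thickness. Origin on the underside, x toward the blade's tip, z up as it lies; balance point about x = -18 mm. It starts on the mat, lying along it.
- lever_tip (a point): Tip of the lever's blade, middle of its thickness (lever frame x = 80, z = 7 mm).
- mat: Green parts mat, fixed, 180 (x) x 220 (y) x 2 mm thick; origin at the centre of its underside.
- syrup: Red syrup bottle with white cap, 42 dia x 106 high, at the far side of the console (its -y side); origin at the underside's centre.
- vial: Orange vial with white cap, 47 dia x 81 high, on the robot's side of the console (its +y side); origin at the underside's centre.
- tin: White ointment tin, 52 dia x 20 high, before the console's near front corner; origin at the underside's centre.
Things that resemble listed ones, but are neither listed nor needed, are in the scene too. What is meant by the lever is not red, and is the larger of those in its own colour.

How it is judged:
By the outcome, as a careful person would: the job done as asked, in the order asked, and still so for the second after the job is handed in, with the robot touching nothing.
It also fails if it takes over 72 s, if anything falls off the work surface, if the arm or the gripper's body presses on something with over 40 N, if the wrist force passes 120 N, or if a joint passes its speed limit or range.

### The arm

A 6-joint arm with a two-finger parallel gripper is mounted at the origin on a cart in front of the work surface, level with it; the furniture and walls round the work are solid. World frame = base frame: x ahead of the robot, y to its left, z up, the work surface at z = 0. Lengths are in m, angles in rad, forces in N, time in s.
With the tool pointing down it reaches from about 0.35 to 0.975 m from the base axis. Payload 4.9 kg.
Tool frame: the origin (TCP) lies at the very end of the fingers, on their centre line; the grasp point (between the pads) lies 19 mm behind it (ctrl.grasp_offset is the distance from the TCP to the grasp point, in m); z points along the fingers, y is the line along which they close (so a half turn about z gives the same grasp; the last joint's range is limited). The gripper opens to 85 mm and grips with 20 to 120 N. Pads are 22 mm wide; open, the fingers measure 114 mm over their backs; the gripper's body (76 mm by 85 mm) begins 54 mm behind the grasp point. The pads swing forward as they close: fully open they stand 13 mm farther back than shut.
Start: joints at [-1.39, 0.053, 1.613, -0, 1.476, -0.119], TCP at [0.185, -0.597, 0.231] pointing down, gripper open.
Joint ranges: [-3.01, 3.01], [-1.01, 2.22], [0.06, 2.58], [-1.02, 4.17], [0.09, 2.62], [-3.14, 3.14]. Speed limits (rad/s): [2.57, 2.57, 3.14, 3.14, 3.14, 3.14].

### API

Orientations are given as a rotation vector (axis times angle).
In Python, from station import ctrl, optics gives the robot as it stands.
- The arm moves only by the shell command python3 -m handwheel 'ROWS' [OPENING] [FORCE]. ROWS is JSON, a list of rows, each an object of numbers: "tx", "ty", "tz": the shift along the tool's x, y, z in mm; "roll": the turn about the tool's z in rad. A call has 1 to 12 rows; each row shifts and turns the commanded pose from where the row before left it, along the tool's axes as they then stand; what a row does not reach is not made up. A row lasts 1/12 s, in which the tool goes at most 41.7 mm and 7.16 degrees, less where a joint would pass 70% of its speed; a pose out of reach is approached as far as the arm can. A call with a gripper value outside its range is refused whole. OPENING is the finger opening in mm, from 0 to 85.4, set as the call begins (- or left out, the last holds). The fingers move at their own pace and stop on an object; FORCE is the grip in N (left out, the last holds). Time passes only in rows, so rows that do not move let the fingers close. It gives the time, the measured TCP pose, the force, the opening and the grip force at its end, in the units of the state.
- ctrl.get_obs(): the state, without advancing time (a new reading comes with each control period).
- optics.get_image(name): name is "scene" or "top" or "wrist"; returns (picture, depth): 420x560x3 uint8, red, green, blue; 420x560 float32, m along the optical axis (not along the pixel's ray), 0 where there is no reading.
- optics.camera_params(name): a dict with "mtx" (3x3 intrinsics, pixels), "extrinsics" (4x4, takes a point from camera to world coordinates); the wrist camera has in their place "tool_from_camera" (4x4, takes a point from camera to tool coordinates, whose origin is the TCP and whose axes are the flange's). Camera axes: x right, y down, z forward; pixel columns grow to the right and rows downward; lengths in m; the calibration is good to about 2 mm. A picture is of the moment at which its call begins: read the wrist's pose just before it. camera_params takes no time and is no camera call.
- ctrl.finish_job(): hands the job in; it is judged then, once.
The state is a dict: "t": time; "q": joint angles; "dq": joint speeds; "effort": joint torques, N m; "tool_pos": TCP position; "tool_rot": TCP orientation; "contact_force": force on the tool from outside, world axes, zero at the start; "wrist_torque": the same for the moment, N m; "opening": finger opening in m; "grip_force": force on a finger pad.
Only numpy, scipy, OpenCV 4.12 (cv2) and the standard library are available. Lean on these libraries where they do the work, as an engineer would, in place of code of your own. Each camera call takes 0.05 s, during which the arm holds its last target. There are 200 camera calls.

## Working session

There is one attempt and no reset: what is moved stays moved. The work goes in short steps, Python scripts to look and compute and a shell command to move; the robot and the scene stay as the last step left them, time stands still between calls to the robot, and variables do not carry over. Pictures are saved under pics/ and viewed, at most 10 in all, crops included, and the job is handed in when it is done.

```bash
ls; mkdir -p pics
python3 - <<'E'
from station import ctrl, optics
import cv2,numpy as np
print(ctrl.get_obs()); print(ctrl.grasp_offset)
for n in("scene","top"):
    im,d=optics.get_image(n); cv2.imwrite(f"pics/{n}0.png",im[...,::-1]); np.savez(f"pics/{n}0.npz",im=im,d=d)
    p=optics.camera_params(n);print(n,p)
print(optics.camera_params("wrist"))
E
```

```text
pics
{'t': 0.0, 'q': array([-1.38999038e+00,  5.33645179e-02,  1.61430829e+00,  1.53314107e-05,
        1.47601593e+00, -1.19017668e-01]), 'dq': array([-2.37735559e-04, -2.16090630e-04,  7.16889816e-04, -1.10071109e-05,
       -2.21653114e-03,  4.48271053e-04]), 'effort': array([ 4.78802958e-04, -3.93679583e+01, -3.70177925e+01, -2.71463858e-05,
        7.07803789e-03, -9.23131438e-06]), 'tool_pos': array([ 0.18447409, -0.59649245,  0.23004975]), 'tool_rot': array([-3.10428564e+00, -4.68884538e-01,  7.76907237e-05]), 'contact_force': array([ 0.3741443 , -0.61088367,  0.10770501]), 'wrist_torque': array([-0.00462073, -0.04471484, -0.03355337]), 'grip_force': 0.0, 'opening': 0.08569054588030342}
0.0187
scene {'mtx': array([[434.34060821,   0.        , 281.77909874],
       [  0.        , 434.34060821, 210.97554312],
       [  0.        ,   0.        ,   1.        ]]), 'extrinsics': array([[ 0.89688549, -0.23601526,  0.37402301,  0.15380103],
       [-0.44218934, -0.46312961,  0.76810127, -0.98000797],
       [-0.00806249, -0.85428787, -0.51973765,  0.66982743],
       [ 0.        ,  0.
[... 290 characters left out ...]
0.99538317, -0.07941283,  0.05390692, -0.19493231],
       [ 0.00407105, -0.5960675 , -0.80292401,  1.08848323],
       [ 0.        ,  0.        ,  0.        ,  1.        ]])}
{'mtx': array([[297.71664698,   0.        , 279.42071462],
       [  0.        , 297.71664698, 205.84289533],
       [  0.        ,   0.        ,   1.        ]]), 'tool_from_camera': array([[ 8.92510756e-06, -9.55498570e-01, -2.94995734e-01,
         7.56679576e-02],
       [ 9.99999051e-01,  4.14891849e-04, -1.31359008e-03,
         2.00342635e-03],
       [ 1.37752477e-03, -2.94995442e-01,  9.55497667e-01,
        -1.43007583e-01],
       [ 0.00000000e+00,  0.00000000e+00,  0.00000000e+00,
         1.00000000e+00]])}
```

View pics/scene0.png

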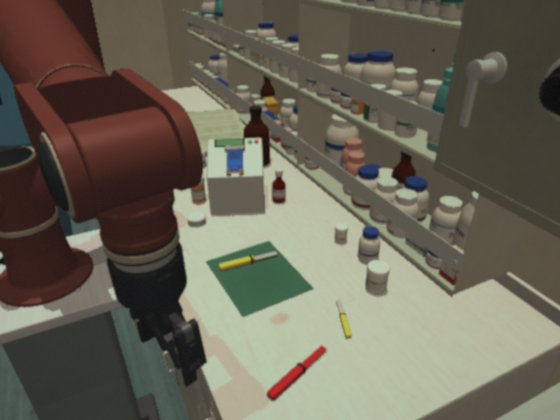

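View pics/top0.png

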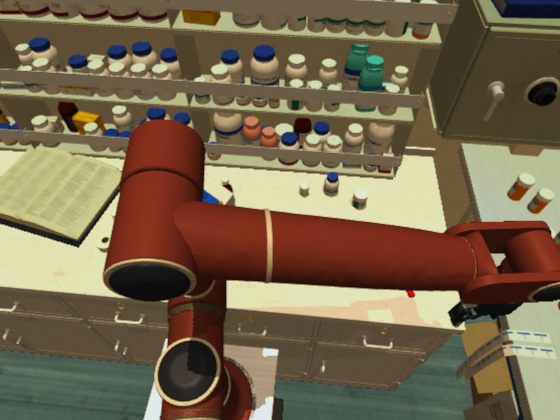

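The scene view shows the lever on the mat (handle about (221-252, 264), blade tip about (277, 254)). The console is at (235,170), with the blue cover at (235,160). The top view is blocked by the arm, though part of the cover shows at (210,197).

```bash
cat > h.py <<'E'
import numpy as np,cv2
from scipy.spatial.transform import Rotation as R
from station import ctrl,optics
def grab(n,save=None):
    o=ctrl.get_obs(); im,d=optics.get_image(n); p=optics.camera_params(n)
    if n=="wrist":
        T=np.eye(4);T[:3,:3]=R.from_rotvec(o["tool_rot"]).as_matrix();T[:3,3]=o["tool_pos"];E=T@p["tool_from_camera"]
    else:E=p["extrinsics"]
    if save:cv2.imwrite(f"pics/{save}.png",im[...,::-1])
    return im,d,p["mtx"],E
def cloud(d,K,E):
    v,u=np.mgrid[:d.shape[0],:d.shape[1]]
    c=np.stack([(u-K[0,2])/K[0,0]*d,(v-K[1,2])/K[1,1]*d,d],-1)
    return c@E[:3,:3].T+E[:3,3]
def ray(u,v,K,E,z):
    r=E[:3,:3]@[(u-K[0,2])/K[0,0],(v-K[1,2])/K[1,1],1]
    return E[:3,3]+r*(z-E[2,3])/r[2]
def hsv(im):return cv2.cvtColor(im,cv2.COLOR_RGB2HSV)
def mask(im,lo,hi,box=None):
    m=cv2.inRange(hsv(im),np.array(lo),np.array(hi))
    if box:
        b=np.zeros_like(m);b[box[1]:box[3],box[0]:box[2]]=255;m&=b
    return m
E
python3 - <<'E'
from h import *
z=np.load("pics/scene0.npz");im,d=z["im"],z["d"];p=optics.camera_params("scene");K,E=p["mtx"],p["extrinsics"]
P=cloud(d,K,E);H=hsv(im)
for n,(u,v) in dict(mat=(260,290),handle=(235,264),blade=(265,256),cover=(235,155),front=(236,196),table=(330,260),top=(215,150)).items():print(n,H[v,u],P[v,u].round(4))
m=mask(im,(20,120,80),(35,255,255),(200,240,260,280));q=P[m>0];print("handle",m.sum()//255,q.min(0),q.max(0),np.median(q,0))
pts=np.argwhere(m)[:,::-1].astype(np.float32)
w=np.array([ray(u,v,K,E,.016) for u,v in pts])[:,:2].astype(np.float32)
r=cv2.minAreaRect(w);print("handle rect",r,cv2.boxPoints(r))
m=mask(im,(60,60,20),(95,255,120),(195,230,320,320));c=max(cv2.findContours(m,0,2)[0],key=cv2.contourArea)
w=np.array([ray(u,v,K,E,.002)[:2] for u,v in c[:,0]],np.float32);r=cv2.minAreaRect(w);print("mat",r,cv2.boxPoints(r))
m=mask(im,(100,120,80),(125,255,255),(200,130,275,200));print("cover n",m.sum()//255);q=P[m>0];q=q[q[:,2]>.05];print(q.min(0),q.max(0),np.median(q,0))
cc=q-q.mean(0);print(np.linalg.svd(cc,full_matrices=False)[2])
E
```

```text
mat [68 95 97] [ 0.4369 -0.2813  0.0021]
handle [ 25 173 147] [ 0.416  -0.1793  0.0126]
blade [ 27  36 155] [ 0.4948 -0.1818  0.0115]
cover [109 147 118] [0.5396 0.117  0.1576]
front [21 44 99] [0.5143 0.061  0.0564]
table [ 38  36 193] [ 6.394e-01 -2.557e-01 -6.000e-04]
top [ 47  33 202] [0.4968 0.1679 0.1621]
handle 261 [ 0.37748341 -0.18328925  0.00133201] [ 0.46471553 -0.16178588  0.01994585] [ 0.41873128 -0.17646827  0.0144675 ]
handle rect ((0.42019975185394287, -0.17919625341892242), (0.02963738515973091, 0.0879659429192543), 86.93934631347656) [[ 0.3754883  -0.19164541]
 [ 0.46332875 -0.1963422 ]
 [ 0.4649112  -0.1667471 ]
 [ 0.37707075 -0.1620503 ]]
mat ((0.4532718360424042, -0.2269873321056366), (0.17454811930656433, 0.21376176178455353), 3.025424003601074) [[ 0.36047834 -0.12486167]
 [ 0.3717605  -0.3383255 ]
 [ 0.54606533 -0.329113  ]
 [ 0.5347832  -0.11564916]]
cover n 260
[ 0.15380103 -0.98000797  0.13509109] [0.5615592  0.13993577 0.66982743] [0.53151098 0.1022788  0.15097253]
[[-0.30741841 -0.87201024  0.38090953]
 [-0.3219078  -0.28139248 -0.90398763]
 [-0.89547154  0.40052019  0.19420167]]
```

Run:
```python
import cv2
im=cv2.imread("pics/scene0.png")[115:300,180:320];cv2.imwrite("pics/crop0.png",cv2.resize(im,None,fx=3.2,fy=3.2,interpolation=2))
```

```text
(no output)
```

View pics/crop0.png

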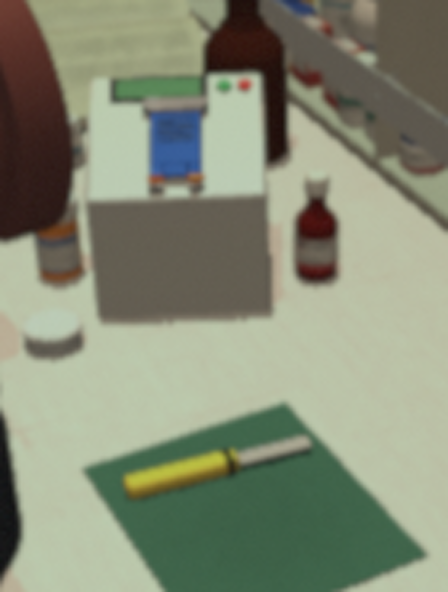

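The crop shows the lever on the mat with its tip toward +x, the console's notch facing -y, the vial and tin to the left, and the syrup bottle to the right at crop (316,245). Next I'll move over the lever for wrist views.

```bash
python3 -m handwheel '[{"tx":29,"ty":-25,"tz":-4,"roll":0.025},{"tx":29,"ty":-25,"tz":-4,"roll":0.025},{"tx":29,"ty":-25,"tz":-4,"roll":0.025},{"tx":29,"ty":-25,"tz":-4,"roll":0.025},{"tx":29,"ty":-25,"tz":-4,"roll":0.025},{"tx":29,"ty":-25,"tz":-4,"roll":0.025},{"tx":29,"ty":-25,"tz":-4,"roll":0.025},{"tx":29,"ty":-25,"tz":-4,"roll":0.025},{"tx":29,"ty":-25,"tz":-4,"roll":0.025},{"tx":29,"ty":-25,"tz":-4,"roll":0.025},{"tx":29,"ty":-25,"tz":-4,"roll":0.025},{}]'
python3 - <<'E'
from h import *
im,d,K,E=grab("wrist","w1");np.savez("pics/w1.npz",im=im,d=d,K=K,E=E);print(ctrl.get_obs()["tool_pos"])
im,d,K,E=grab("top","t1")
E
```

```text
[ 0.18447753 -0.59664073  0.23032637]$[11]: bad value
```

View pics/w1.png

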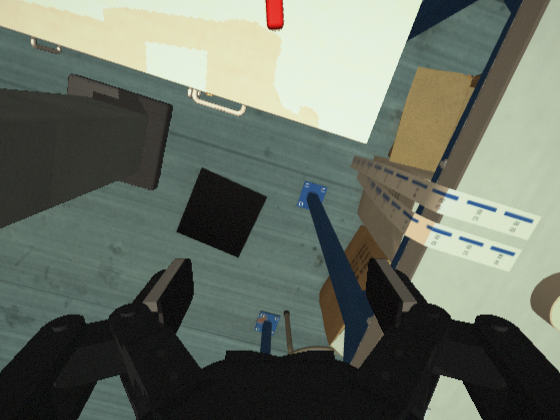

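The call was refused because of the empty row, so this picture is from the start pose, with fingers at the lower corners and the worktop at the top. I'll resend with a valid pause row.

```bash
python3 -m handwheel '[{"tx":29,"ty":-25,"tz":-4,"roll":0.025},{"tx":29,"ty":-25,"tz":-4,"roll":0.025},{"tx":29,"ty":-25,"tz":-4,"roll":0.025},{"tx":29,"ty":-25,"tz":-4,"roll":0.025},{"tx":29,"ty":-25,"tz":-4,"roll":0.025},{"tx":29,"ty":-25,"tz":-4,"roll":0.025},{"tx":29,"ty":-25,"tz":-4,"roll":0.025},{"tx":29,"ty":-25,"tz":-4,"roll":0.025},{"tx":29,"ty":-25,"tz":-4,"roll":0.025},{"tx":29,"ty":-25,"tz":-4,"roll":0.025},{"tx":29,"ty":-25,"tz":-4,"roll":0.025},{"tz":0}]'
python3 - <<'E'
from h import *
im,d,K,E=grab("wrist","w2");np.savez("pics/w2.npz",im=im,d=d,K=K,E=E);print(ctrl.get_obs()["tool_pos"])
E
```

```text
[ 0.1845294  -0.59684143  0.23073916]$[11]: bad value
```

View pics/w2.png

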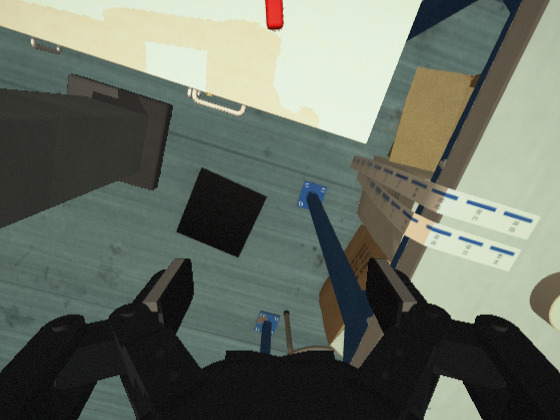

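Same picture: refused again, apparently because a zero row is a bad value. I'll drop it.

```bash
python3 -m handwheel '[{"tx":29,"ty":-25,"tz":-4,"roll":0.025},{"tx":29,"ty":-25,"tz":-4,"roll":0.025},{"tx":29,"ty":-25,"tz":-4,"roll":0.025},{"tx":29,"ty":-25,"tz":-4,"roll":0.025},{"tx":29,"ty":-25,"tz":-4,"roll":0.025},{"tx":29,"ty":-25,"tz":-4,"roll":0.025},{"tx":29,"ty":-25,"tz":-4,"roll":0.025},{"tx":29,"ty":-25,"tz":-4,"roll":0.025},{"tx":29,"ty":-25,"tz":-4,"roll":0.025},{"tx":29,"ty":-25,"tz":-4,"roll":0.025},{"tx":29,"ty":-25,"tz":-4,"roll":0.025},{"tx":0,"ty":0,"tz":0,"roll":0}]'
```

```text
t: 1.25
tool_pos: [0.4537, -0.2676, 0.2764]
tool_rot: [-3.14, -0.049, -0.005]
contact_force: [0.1, -0.2, -0.1]
opening: 0.0853
grip_force: 0.0
```

Run:
```python
from h import *
im,d,K,E=grab("wrist","w3");np.savez("pics/w3.npz",im=im,d=d,K=K,E=E)
im,d,K,E=grab("top","t3");np.savez("pics/t3.npz",im=im,d=d,K=K,E=E)
a=cv2.imread("pics/w3.png");b=cv2.imread("pics/t3.png");cv2.imwrite("pics/both3.png",cv2.resize(np.hstack([a[:300],b[80:380]]),(800,214)))
```

```text
(no output)
```

View pics/w3.png

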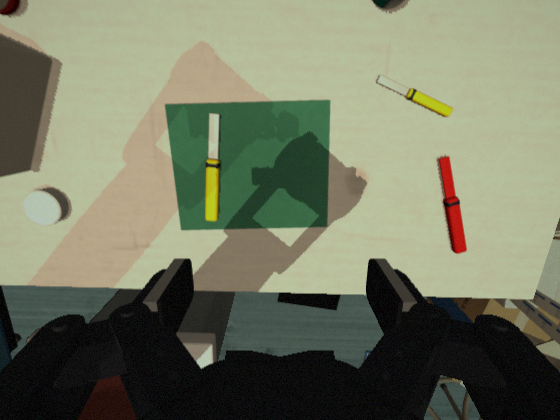

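The wrist view shows the lever with its handle at (205-220,160-220) and tip at (214,114), the mat at (165-330,100-230), the tin at (45,207), and the console at left. Now I'll measure the lever by two-view triangulation.

```bash
cat >> h.py <<'E'
def dirn(u,v,K,E):
    r=E[:3,:3]@[(u-K[0,2])/K[0,0],(v-K[1,2])/K[1,1],1];return r/np.linalg.norm(r)
def tri(obs):
    "obs: list of (u,v,K,E) -> nearest point to the rays, rms miss"
    A=[];b=[]
    for u,v,K,E in obs:
        r=dirn(u,v,K,E);M=np.eye(3)-np.outer(r,r);A.append(M);b.append(M@E[:3,3])
    A=np.vstack(A);b=np.hstack(b);x=np.linalg.lstsq(A,b,rcond=None)[0];return x,np.linalg.norm(A@x-b)
def cen(m):
    M=cv2.moments(m,True);return M["m10"]/M["m00"],M["m01"]/M["m00"]
E
python3 - <<'E'
from h import *
z=np.load("pics/w3.npz");im,d,K,E=[z[k] for k in("im","d","K","E")]
s=np.load("pics/scene0.npz");p=optics.camera_params("scene");Ks,Es=p["mtx"],p["extrinsics"]
mw=mask(im,(20,120,60),(35,255,255),(195,140,235,235));ms=mask(s["im"],(20,120,60),(35,255,255),(200,240,260,280))
cw,cs=cen(mw),cen(ms);print("tri handle centroid",tri([(*cw,K,E),(*cs,Ks,Es)]))
print("wrist at z16",ray(*cw,K,E,.016),"depth pt",np.median(cloud(d,K,E)[mw>0],0))
pts=np.argwhere(mw)[:,::-1];w=np.array([ray(u,v,K,E,.016)[:2] for u,v in pts],np.float32);r=cv2.minAreaRect(w);print("rect",r)
# whole lever incl blade
H=hsv(im);bl=mask(im,(0,0,110),(180,70,255),(205,108,223,158));nb=bl.sum()//255;cb=cen(bl);print("blade",nb,ray(*cb,K,E,.011));vv=np.argwhere(bl);print("tip row",vv[:,0].min(),ray(cb[0],vv[:,0].min(),K,E,.011))
sb=s["im"]
m=mask(im,(60,60,20),(95,255,140),(150,90,345,240));c=max(cv2.findContours(cv2.morphologyEx(m|mw|bl,3,np.ones((9,9))),0,2)[0],key=cv2.contourArea)
w=np.array([ray(u,v,K,E,.002)[:2] for u,v in c[:,0]],np.float32);r=cv2.minAreaRect(w);print("mat",r,cv2.boxPoints(r))
P=cloud(d,K,E)
print("mat depth z",np.median(P[110:140,230:300,2]))
tm=P[207,45];print("tin",tm)
E
```

```text
tri handle centroid (array([ 0.42194168, -0.17236631,  0.0092164 ]), np.float64(0.002380482375826017))
wrist at z16 [ 0.425162   -0.17492514  0.016     ] depth pt [ 0.42487781 -0.17509578  0.01590008]
rect ((0.4250410497188568, -0.1752442866563797), (0.019380558282136917, 0.0894150361418724), 87.58885955810547)
blade 465 [ 0.50086901 -0.1782288   0.011     ]
tip row 113 [ 0.5290796  -0.17919557  0.011     ]
mat ((0.4553486108779907, -0.22750423848628998), (0.17782574892044067, 0.21836546063423157), 3.1635496616363525) [[ 0.3605458  -0.12339467]
 [ 0.37259662 -0.34142736]
 [ 0.5501514  -0.3316138 ]
 [ 0.5381006  -0.11358112]]
mat depth z 0.002295222638597494
tin [0.39587155 0.05819657 0.02190429]
```

```bash
cat >> h.py <<'E'
def go(tgt,yaw=None):
    "print tool-axis shift in mm and roll to bring the TCP to tgt with tool x at yaw"
    o=ctrl.get_obs();M=R.from_rotvec(o["tool_rot"]).as_matrix();y0=np.arctan2(M[1,0],M[0,0])
    print("tcp",o["tool_pos"].round(4),"yaw",np.degrees(y0).round(2),"q",o["q"].round(2),"zax",M[:,2].round(4))
    print("shift mm",(M.T@(np.array(tgt)-o["tool_pos"])*1e3).round(1),"roll",None if yaw is None else round(y0-np.radians(yaw),4))
E
python3 -c "
from h import *
go([.408,-.1745,.0045],-2.4)"
```

```text
tcp [ 0.4508 -0.2708  0.2754] yaw 1.61 q [-0.68 -0.21  1.79 -0.    1.56  0.86] zax [-1.e-04 -4.e-04 -1.e+00]
shift mm [-40.1 -97.5 270.9] roll 0.0699
```

```bash
python3 -m handwheel '[{"tx":-10,"ty":-24.4,"tz":30,"roll":0},{"tx":-10,"ty":-24.4,"tz":30,"roll":0},{"tx":-10,"ty":-24.4,"tz":30,"roll":0},{"tx":-10,"ty":-24.3,"tz":30,"roll":0},{"tx":0,"ty":0,"tz":30,"roll":0.035},{"tx":0,"ty":0,"tz":30,"roll":0.035},{"tx":0,"ty":0,"tz":20,"roll":0},{"tx":0,"ty":0,"tz":10,"roll":0},{"tx":0,"ty":0,"tz":0,"roll":0},{"tx":0,"ty":0,"tz":0,"roll":0}]' 50
python3 - <<'E'
from h import *
im,d,K,E=grab("wrist","w4")
mw=mask(im,(20,120,60),(35,255,255),(150,60,400,330));mw=cv2.morphologyEx(mw,cv2.MORPH_OPEN,np.ones((3,3)))
c=max(cv2.findContours(mw,0,2)[0],key=cv2.contourArea)
w=np.array([ray(u,v,K,E,.016)[:2] for u,v in c[:,0]],np.float32);r=cv2.minAreaRect(w);print("handle",r)
P=cloud(d,K,E);print(np.median(P[mw>0],0))
go([.408,-.1745,.0045],-2.4)
E
```

```text
t: 2.18
tool_pos: [0.4075, -0.1761, 0.0656]
tool_rot: [3.141, -0.073, -0.0]
contact_force: [0.3, -0.1, 0.2]
opening: 0.0505
grip_force: 0.0
handle ((0.4209844768047333, -0.1733061820268631), (0.01785319112241268, 0.07795251905918121), 86.5633316040039)
[ 0.4280844  -0.17376249  0.01601758]
tcp [ 0.4083 -0.1765  0.0667] yaw -2.64 q [-0.58 -0.23  2.17 -0.    1.2   1.04] zax [ 0.0017 -0.0012 -1.    ]
shift mm [-0.5 -2.  62.2] roll -0.0043
```

```bash
python3 -m handwheel '[{"tx":0,"ty":-2.5,"tz":20,"roll":0},{"tx":0,"ty":0,"tz":20,"roll":0},{"tx":0,"ty":0,"tz":15,"roll":0},{"tx":0,"ty":0,"tz":7,"roll":0},{"tx":0,"ty":0,"tz":0,"roll":0},{"tx":0,"ty":0,"tz":0,"roll":0}]' ;python3 -m handwheel '[{"tx":0,"ty":0,"tz":0,"roll":0},{"tx":0,"ty":0,"tz":0,"roll":0},{"tx":0,"ty":0,"tz":0,"roll":0},{"tx":0,"ty":0,"tz":0,"roll":0},{"tx":0,"ty":0,"tz":0,"roll":0},{"tx":0,"ty":0,"tz":0,"roll":0}]' 0 40; python3 -c "
from h import *
go([.42,-.1,.26],91)"
```

```text
t: 2.73
tool_pos: [0.4087, -0.1736, 0.0046]
tool_rot: [3.14, -0.071, 0.002]
contact_force: [-0.7, -0.1, 0.7]
opening: 0.0498
grip_force: 0.0
t: 3.23
tool_pos: [0.4089, -0.1736, 0.0048]
tool_rot: [3.139, -0.071, 0.004]
contact_force: [-0.4, 0.7, 5.7]
opening: 0.0169
grip_force: 40.2
tcp [ 0.4089 -0.1736  0.0048] yaw -2.59 q [-0.57 -0.12  2.19  0.    1.07  1.05] zax [ 0.0022 -0.0013 -1.    ]
shift mm [   8.3  -73.7 -255.3] roll -1.6335
```

```bash
python3 -m handwheel '[{"tx":0,"ty":0,"tz":-15,"roll":0},{"tx":0,"ty":0,"tz":-25,"roll":0},{"tx":0,"ty":0,"tz":-25,"roll":-0.115},{"tx":0,"ty":0,"tz":-25,"roll":-0.115},{"tx":0,"ty":0,"tz":-25,"roll":-0.115},{"tx":0,"ty":0,"tz":-25,"roll":-0.115},{"tx":0,"ty":0,"tz":-25,"roll":-0.115},{"tx":0,"ty":0,"tz":-25,"roll":-0.115},{"tx":0,"ty":0,"tz":-25,"roll":-0.115},{"tx":0,"ty":0,"tz":-25,"roll":-0.115},{"tx":0,"ty":0,"tz":-15,"roll":-0.115},{"tx":0,"ty":0,"tz":0,"roll":-0.115}]' ;python3 -m handwheel '[{"tx":0,"ty":0,"tz":0,"roll":-0.115},{"tx":0,"ty":0,"tz":0,"roll":-0.115},{"tx":0,"ty":0,"tz":0,"roll":-0.115},{"tx":0,"ty":0,"tz":0,"roll":-0.115},{"tx":20,"ty":5,"tz":0,"roll":0},{"tx":25,"ty":5,"tz":0,"roll":0},{"tx":25,"ty":5,"tz":0,"roll":0},{"tx":25,"ty":5,"tz":0,"roll":0},{"tx":20,"ty":5,"tz":0,"roll":0},{"tx":0,"ty":0,"tz":0,"roll":0},{"tx":0,"ty":0,"tz":0,"roll":0},{"tx":0,"ty":0,"tz":0,"roll":0}]'
python3 - <<'E'
from h import *
im,d,K,E=grab("wrist","w5");np.savez("pics/w5.npz",im=im,d=d,K=K,E=E)
im,d,K,E=grab("scene","s5");np.savez("pics/s5.npz",im=im,d=d,K=K,E=E)
go([.44,-.03,.26],91)
E
```

```text
t: 4.23
tool_pos: [0.4092, -0.1738, 0.2629]
tool_rot: [2.664, 1.653, 0.005]
contact_force: [0.4, -0.1, -0.5]
opening: 0.017
grip_force: 39.3
t: 5.23
tool_pos: [0.4332, -0.0583, 0.258]
tool_rot: [-2.228, -2.215, 0.001]
contact_force: [-0.1, -0.7, -1.6]
opening: 0.0169
grip_force: 39.4
tcp [ 0.4333 -0.0588  0.2582] yaw 89.59 q [-0.31 -0.44  1.99 -0.    1.59 -0.3 ] zax [-3.e-04 -3.e-04 -1.e+00]
shift mm [28.8  6.5 -1.8] roll -0.0247
```

View pics/w5.png

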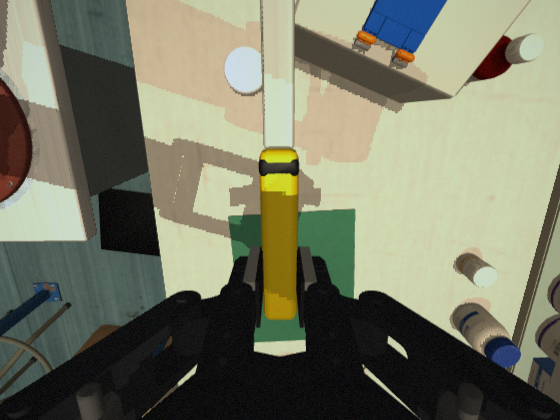

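The console is yawed: its front edge runs (295,30)→(450,98) px, the catches are at (366,38) and (403,57), and the lever lies straight along the tool x axis. I'll shift and roll to line up, then measure.

```bash
cat > con.py <<'E'
from h import *
# rough console frame from the depth and colour
def console(im,d,K,E,oth=None):
    P=cloud(d,K,E);ok=d>0.05
    org=mask(im,(5,150,120),(19,255,255));n,l,s,c=cv2.connectedComponentsWithStats(org)
    for i in range(1,n):
        if s[i,4]>25:
            q=P[(l==i)&ok];q=q[(q[:,2]>.11)&(q[:,2]<.16)]
            if len(q):print("orange",c[i].round(1),s[i,4],np.median(q,0).round(4))
    bl=(mask(im,(100,120,60),(125,255,255))>0)&ok&(P[...,2]>.11)&(P[...,2]<.22)
    q=P[bl];print("blue n",len(q),q.mean(0).round(4))
    A=np.c_[q[:,:2],np.ones(len(q))];s=np.linalg.lstsq(A,q[:,2],rcond=None)[0];print("cover plane slope deg",np.degrees(np.arctan(np.hypot(s[0],s[1]))),"dir yaw",np.degrees(np.arctan2(s[1],s[0])))
    w=np.array([p[:2] for p in q],np.float32);r=cv2.minAreaRect(w);print("cover rect",r)
if __name__=="__main__":
    import sys
    z=np.load(sys.argv[1]);console(*[z[k] for k in("im","d","K","E")])
E
python3 con.py pics/w5.npz; python3 con.py pics/s5.npz
```

```text
orange [366.1  37.6] 165 [0.5035 0.0726 0.1369]
orange [404.9  55.5] 154 [0.5354 0.0598 0.1368]
blue n 2854 [0.5282 0.0822 0.1434]
cover plane slope deg 24.690137550772835 dir yaw 67.75862005234981
cover rect ((0.5272297859191895, 0.08486925065517426), (0.034066177904605865, 0.046735942363739014), 69.91351318359375)
blue n 576 [ 0.712  -0.0208  0.1518]
cover plane slope deg 2.126628361180284 dir yaw -120.86001333718899
cover rect ((0.695909321308136, 0.1215147078037262), (0.38691478967666626, 0.8041415810585022), 4.5845627784729)
```

```bash
python3 -m handwheel '[{"tx":20,"ty":0,"tz":-5,"roll":0.1},{"tx":20,"ty":0,"tz":-5,"roll":0.1},{"tx":15,"ty":0,"tz":-5,"roll":0.1},{"tx":10,"ty":0,"tz":0,"roll":0.1},{"tx":0,"ty":0,"tz":0,"roll":0},{"tx":0,"ty":0,"tz":0,"roll":0},{"tx":0,"ty":0,"tz":0,"roll":0}]'
python3 - <<'E'
from h import *
im,d,K,E=grab("wrist","w6");np.savez("pics/w6.npz",im=im,d=d,K=K,E=E)
go([.44,-.03,.26],66)
E
python3 con.py pics/w6.npz
```

```text
t: 5.92
tool_pos: [0.4415, 0.0052, 0.273]
tool_rot: [-2.623, -1.729, 0.001]
contact_force: [0.5, 0.9, -0.9]
opening: 0.0168
grip_force: 39.4
tcp [0.4415 0.0052 0.273 ] yaw 66.75 q [-0.16 -0.43  1.96 -0.    1.61  0.25] zax [-7.e-04 -2.e-04 -1.e+00]
shift mm [-32.9  12.5  13. ] roll 0.0131
orange [312.1  98.5] 124 [0.5037 0.0735 0.137 ]
orange [351.6  98. ] 115 [0.5359 0.0601 0.137 ]
blue n 4987 [0.5334 0.1008 0.152 ]
cover plane slope deg 24.344546501354337 dir yaw 67.61079596672161
cover rect ((0.5328442454338074, 0.09905840456485748), (0.06392969191074371, 0.04570431634783745), 67.49877166748047)
```

View pics/w6.png

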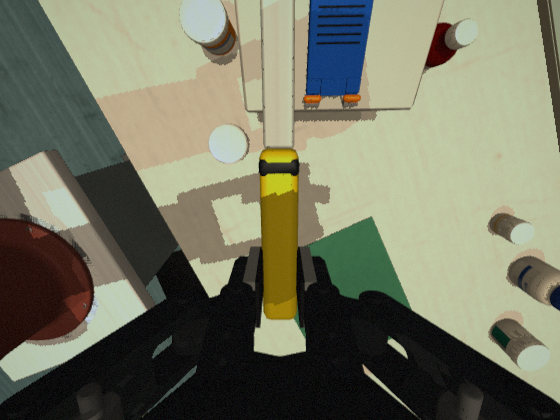

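The cover, catches at (312,98) and (351,98), and front edge at row 109 are all in clear view and square to the tool. The blade passes left of the cover at column 279.

Run:
```python
from h import *
L=lambda f:[np.load(f)[k] for k in("im","d","K","E")]
i5,d5,K,E5=L("pics/w5.npz");i6,d6,K,E6=L("pics/w6.npz")
a=tri([(366.1,37.6,K,E5),(312.1,98.5,K,E6)]);b=tri([(404.9,55.5,K,E5),(351.6,98,K,E6)]);print(a,b)
P=cloud(d6,K,E6)
# front edge: last deck row per column (depth jump)
ed=[]
for u in list(range(300,306))+list(range(362,405,3)):
    col=P[60:160,u,2];v=60+np.where(col>.112)[0].max();ed.append(ray(u,v+.5,K,E6,.120)[:2])
ed=np.array(ed,np.float32);f=cv2.fitLine(ed,cv2.DIST_HUBER,0,.01,.01).ravel();print("edge dir deg",np.degrees(np.arctan2(f[1],f[0])),"pt",f[2:])
# side ends of deck at front edge: columns
m=mask(i6,(100,120,60),(125,255,255),(290,0,390,110))
for v in(20,40,60,80):
    r=np.where(m[v])[0];print("cover cols",v,r.min(),r.max())
q=P[m>0];q=q[(q[:,2]>.12)]
yaw=np.radians(67.5);ex=np.array([np.cos(yaw),np.sin(yaw)]);ey=np.array([-ex[1],ex[0]])
yy=q[:,:2]@ey;mid=(np.percentile(yy,1)+np.percentile(yy,99))/2;print("cover mid y",mid,np.percentile(yy,99)-np.percentile(yy,1),"catch mid y",((a[0]+b[0])/2)[:2]@ey)
print("catch x",((a[0]+b[0])/2)[:2]@ex,"edge x",f[2:]@ex)
# lever in hand
o=ctrl.get_obs();M=R.from_rotvec(o["tool_rot"]).as_matrix();T=lambda p:(M.T@(p-o["tool_pos"])*1e3).round(1)
mh=mask(i6,(20,120,60),(35,255,255),(255,140,305,325));rows=np.where(mh.any(1))[0];print("handle rows",rows.min(),rows.max())
zt=o["tool_pos"][2]+.0112
for v in(rows.min(),rows.max()):print("handle end tool",T(ray(279,v,K,E6,zt)))
for v in(180,200,230):
    c=np.where(mh[v])[0];print(v,T(ray(c.min(),v,K,E6,zt)),T(ray(c.max()+1,v,K,E6,zt)),"depthpt",T(P[v,279]))
bl=P[5:145:20,279];print("blade pts",[T(p) for p in bl])
print("blade cols",[(v,) for v in(10,)],)
```

```text
(array([0.50403552, 0.07348463, 0.13371985]), np.float64(0.00013562237535288794)) (array([0.53624475, 0.06008641, 0.13484152]), np.float64(1.5587675688154088e-05))
edge dir deg -23.160852 pt [0.5428503  0.04601662]
cover cols 20 310 369
cover cols 40 308 366
cover cols 60 308 363
cover cols 80 307 360
cover mid y -0.45429040955227257 0.04466120315413402 catch mid y -0.4549891162343711
catch x 0.26075078556911657 edge x 0.25025363755346625
handle rows 148 319
handle end tool [ 60.    1.2 -11.2]
handle end tool [-28.6   1.2 -11.2]
180 [ 45.7  -7.4 -11.2] [ 45.7  10.2 -11.2] depthpt [ 45.6   1.2 -10.7]
200 [ 36.3  -7.6 -11.2] [ 36.3   9.9 -11.2] depthpt [ 36.3   1.2 -11.2]
230 [ 21.5  -7.4 -11.2] [ 21.5  10.2 -11.2] depthpt [ 21.8   1.2 -11.9]
blade pts [array([115.9,   1.2,  -5.5]), array([108.3,   1.2,  -7.5]), array([101.1,   1.2,  -7.5]), array([93.9,  1.2, -5.8]), array([86. ,  1.2, -6.2]), array([77.9,  1.2, -5.5]), array([69.5,  1.2, -4.6])]
blade cols [(10,)]
```

```bash
cat >> h.py <<'E'
Y=67.4;_c=np.array([.3827,.9239]);CX=.3206;CY=-.4546
_e=np.array([np.cos(np.radians(67.5)),np.sin(np.radians(67.5))]);_f=np.array([-_e[1],_e[0]])
O=np.r_[CX*_e+CY*_f,0]
_e=np.array([np.cos(np.radians(Y)),np.sin(np.radians(Y))]);_f=np.array([-_e[1],_e[0]])
C=np.c_[np.r_[_e,0],np.r_[_f,0],[0,0,1]]   # console to world
def con2w(p):return O+C@np.array(p)
def w2con(p):return C.T@(np.asarray(p)-O)
def un(u,n,y=0):
    a=np.radians(24);return np.array([-.0554+u*np.cos(a)-n*np.sin(a),y,.1265+u*np.sin(a)+n*np.cos(a)])
def pivot(U,th,n=.00175,dx=.1207):
    "console-frame TCP for tip at (U,n), lever pitch th deg"
    a=np.radians(th);t=un(U,n);p=t-dx*np.array([np.cos(a),0,np.sin(a)])+.0014*np.array([-np.sin(a),0,np.cos(a)]);return p+[0,.0012,-.0056]
E
python3 - <<'E'
from h import *
print("O",O); o=ctrl.get_obs();print("tcp con",w2con(o["tool_pos"]).round(4))
p=pivot(-.003,0);print(p);go(con2w([p[0]-.012,p[1],.150]),Y)
for th in(0,6,12,18,24,26):print(th,(pivot(-.003,th)*1e3).round(1))
for U in(4e-3,10e-3,15e-3):print(U,(pivot(U,25)*1e3).round(1))
E
```

```text
O [0.54268394 0.12222789 0.        ]
tcp con [-0.1469  0.0484  0.273 ]
[-0.17955243  0.0012      0.12267849]
tcp [0.4415 0.0052 0.273 ] yaw 66.75 q [-0.16 -0.43  1.96 -0.    1.61  0.25] zax [-7.e-04 -2.e-04 -1.e+00]
shift mm [-44.   47.8 123. ] roll -0.0113
0 [-179.6    1.2  122.7]
6 [-179.     1.2  110.1]
12 [-177.2    1.2   97.6]
18 [-174.1    1.2   85.3]
24 [-169.7    1.2   73.5]
26 [-168.     1.2   69.6]
0.004 [-162.4    1.2   74.4]
0.01 [-157.     1.2   76.8]
0.015 [-152.4    1.2   78.9]
```

```bash
python3 -m handwheel '[{"tx":-22,"ty":24,"tz":0,"roll":-0.011},{"tx":-22,"ty":24,"tz":0,"roll":0},{"tx":0,"ty":0,"tz":25,"roll":0},{"tx":0,"ty":0,"tz":28,"roll":0},{"tx":0,"ty":0,"tz":28,"roll":0},{"tx":0,"ty":0,"tz":27,"roll":0},{"tx":0,"ty":0,"tz":15,"roll":0},{"tx":0,"ty":0,"tz":0,"roll":0},{"tx":0,"ty":0,"tz":0,"roll":0},{"tx":0,"ty":0,"tz":0,"roll":0}]'
python3 - <<'E'
from h import *
im,d,K,E=grab("wrist","w7");np.savez("pics/w7.npz",im=im,d=d,K=K,E=E)
cv2.imwrite("pics/w7c.png",cv2.resize(im[:300,130:430,::-1],None,fx=2,fy=2))
print(w2con(ctrl.get_obs()["tool_pos"]).round(4));p=pivot(-.003,0);go(con2w(p),Y)
E
python3 con.py pics/w7.npz
```

```text
t: 6.8
tool_pos: [0.4696, -0.0538, 0.1518]
tool_rot: [2.613, 1.741, 0.002]
contact_force: [-0.1, -0.1, -0.5]
opening: 0.0168
grip_force: 39.5
[-0.1904 -0.0005  0.1523]
tcp [ 0.4699 -0.0538  0.1523] yaw 67.36 q [-0.27 -0.26  2.04 -0.    1.36  0.12] zax [ 3.1e-03 -9.0e-04 -1.0e+00]
shift mm [10.9 -1.8 29.6] roll -0.0007
blue n 0 [nan nan nan]
cover plane slope deg 0.0 dir yaw 0.0con.py:11: RuntimeWarning: Mean of empty slice.
  q=P[bl];print("blue n",len(q),q.mean(0).round(4))
  ret = um.true_divide(
Traceback (most recent call last):
  File "con.py", line 16, in <module>
    z=np.load(sys.argv[1]);console(*[z[k] for k in("im","d","K","E")])
                           ~~~~~~~^^^^^^^^^^^^^^^^^^^^^^^^^^^^^^^^^^^^
  File "con.py", line 13, in console
    w=np.array([p[:2] for p in q],np.float32);r=cv2.minAreaRect(w);print("cover rect",r)
                                                ~~~~~~~~~~~~~~~^^^
cv2.error: OpenCV(4.12.0) /io/opencv/modules/imgproc/src/convhull.cpp:143: error: (-215:Assertion failed) total >= 0 && (depth == CV_32F || depth == CV_32S) in function 'convexHull'
```

View pics/w7c.png

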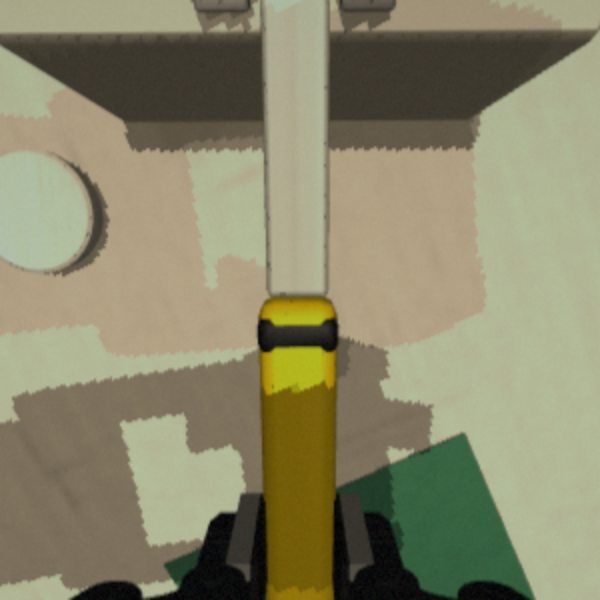

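The blade is centred between the grey posts (inner edges 249 and 340 px, blade 262-329), within about 0.4 mm. I'll bring the tip onto the deck and start tilting the lever in the grip.

```bash
python3 -m handwheel '[{"tx":5,"ty":-0.4,"tz":12,"roll":0},{"tx":6,"ty":0,"tz":13,"roll":0},{"tx":0,"ty":0,"tz":4,"roll":0},{"tx":0,"ty":0,"tz":4,"roll":0},{"tx":0.3,"ty":0,"tz":4,"roll":0},{"tx":0.3,"ty":0,"tz":4,"roll":0},{"tx":0.5,"ty":0,"tz":4,"roll":0},{"tx":0.5,"ty":0,"tz":4,"roll":0},{"tx":0,"ty":0,"tz":0,"roll":0}]' - 30
python3 - <<'E'
from h import *
im,d,K,E=grab("wrist","w8");np.savez("pics/w8.npz",im=im,d=d,K=K,E=E)
o=ctrl.get_obs();M=R.from_rotvec(o["tool_rot"]).as_matrix();T=lambda p:(M.T@(p-o["tool_pos"])*1e3).round(1)
print(w2con(o["tool_pos"]).round(4),C.T@o["contact_force"]);P=cloud(d,K,E)
for v in(10,60,100,140,170,190,230,260):print(v,T(P[v,279]),(w2con(P[v,279])*1e3).round(1))
E
```

```text
t: 7.6
tool_pos: [0.4732, -0.0416, 0.1006]
tool_rot: [2.615, 1.742, -0.001]
contact_force: [-0.8, -1.9, 0.9]
opening: 0.0165
grip_force: 39.9
[-0.1779  0.0011  0.101 ] [-2.15752281  0.22358628  0.3138607 ]
10 [107.9   1.1 -26.5] [-70.1  -0.2 127.5]
60 [ 92.8   1.1 -24. ] [-8.51e+01 -1.00e-01  1.25e+02]
100 [ 79.3   1.1 -20.1] [-9.860e+01 -1.000e-01  1.211e+02]
140 [ 63.9   1.1 -17.6] [-1.140e+02 -1.000e-01  1.186e+02]
170 [ 52.1   1.1 -20.9] [-1.259e+02 -1.000e-01  1.219e+02]
190 [ 43.    1.1 -18.8] [-134.9   -0.   119.8]
230 [ 23.4   1.1 -15.6] [-154.5    0.   116.6]
260 [  6.9   1.1 -13.1] [-171.1    0.   114.1]
```

```bash
python3 -m handwheel '[{"tx":0.7,"ty":0,"tz":4,"roll":0},{"tx":0.9,"ty":0,"tz":4,"roll":0},{"tx":1.1,"ty":0,"tz":4,"roll":0},{"tx":1.2,"ty":0,"tz":4,"roll":0},{"tx":1.3,"ty":0,"tz":4,"roll":0},{"tx":1.4,"ty":0,"tz":4,"roll":0},{"tx":1,"ty":0,"tz":3,"roll":0},{"tx":0,"ty":0,"tz":0,"roll":0},{"tx":0,"ty":0,"tz":0,"roll":0}]'
cat > look.py <<'E'
from h import *
import sys
im,d,K,E=grab("wrist",sys.argv[1]);np.savez(f"pics/{sys.argv[1]}.npz",im=im,d=d,K=K,E=E)
o=ctrl.get_obs()
print("con tcp",(w2con(o["tool_pos"])*1e3).round(1),"F",(C.T@o["contact_force"]).round(1),"tq",o["wrist_torque"].round(2));P=cloud(d,K,E)
q=[]
for v in range(150,275,4):
    p=w2con(P[v,274:285].mean(0));
    if hsv(im)[v,279,1]>120:q.append(p)
q=np.array(q);f=np.polyfit(q[:,0],q[:,2],1);print("handle pitch",np.degrees(np.arctan(f[0])).round(2),"res",np.std(q[:,2]-np.polyval(f,q[:,0])))
a=np.arctan(f[0]);ax=np.array([np.cos(a),0,np.sin(a)]);nn=np.array([-np.sin(a),0,np.cos(a)])
# handle front edge: topmost yellow row
m=mask(im,(20,120,60),(35,255,255),(262,0,297,275));r=np.where(m[:,275:284].any(1))[0].min();p=w2con(P[r+2,275:284].mean(0));print("handle front row",r,p)
tip=p+60*1e-3*ax-7e-3*nn;s=np.radians(24);dx=tip-[-.0554,0,.1265];print("tip con",(tip*1e3).round(1),"u",1e3*(dx[0]*np.cos(s)+dx[2]*np.sin(s)),"n",1e3*(-dx[0]*np.sin(s)+dx[2]*np.cos(s)))
E
python3 look.py w9
```

```text
t: 8.4
tool_pos: [0.4761, -0.0343, 0.074]
tool_rot: [-2.614, -1.743, 0.001]
contact_force: [-0.6, -2.8, -0.0]
opening: 0.0169
grip_force: 39.9
con tcp [-170.1    1.3   74.1] F [-2.7  0.   1. ] tq [-0.11  0.04 -0.07]
handle pitch 22.56 res 0.0008809910565533672
handle front row 159 [-1.12687919e-01  6.24371595e-06  1.05886836e-01]
tip con [-54.6   0.  122.4] u -0.9144841215501003 n -4.0382176404133086
```

```bash
python3 -m handwheel '[{"tx":0.8,"ty":0,"tz":2,"roll":0},{"tx":1.8,"ty":0,"tz":-0.8,"roll":0},{"tx":1.8,"ty":0,"tz":-0.8,"roll":0},{"tx":1.8,"ty":0,"tz":-0.8,"roll":0},{"tx":1.8,"ty":0,"tz":-0.8,"roll":0},{"tx":0,"ty":0,"tz":0,"roll":0},{"tx":0,"ty":0,"tz":0,"roll":0}]'; python3 look.py w10
```

```text
t: 9.03
tool_pos: [0.4796, -0.0266, 0.0758]
tool_rot: [-2.614, -1.743, -0.002]
contact_force: [-1.7, -1.0, 1.9]
opening: 0.0168
grip_force: 40.1
con tcp [-161.6    1.    75.8] F [-0.6 -0.2  2.2] tq [ 0.17 -0.06 -0.01]
handle pitch 23.31 res 0.0010446259385412215
handle front row 161 [-0.10485301 -0.0002529   0.10895671]
tip con [-47.   -0.3 126.3] u 7.5985316263930756 n -3.6323012024932426
```

```bash
python3 -m handwheel '[{"tx":1.8,"ty":0,"tz":-0.8,"roll":0},{"tx":1.8,"ty":0,"tz":-0.8,"roll":0},{"tx":1.8,"ty":0,"tz":-0.8,"roll":0},{"tx":0,"ty":0,"tz":0,"roll":0},{"tx":0,"ty":0,"tz":0,"roll":0}]'; python3 look.py w11
```

```text
t: 9.5
tool_pos: [0.4816, -0.0218, 0.0781]
tool_rot: [-2.614, -1.743, -0.001]
contact_force: [-1.5, -2.7, 2.4]
opening: 0.0171
grip_force: 40.1
con tcp [-156.4    1.1   78. ] F [-2.9  0.7  1.7] tq [-0.01 -0.02 -0.02]
handle pitch 23.25 res 0.001038461412215297
handle front row 161 [-0.099626   -0.00017698  0.11133792]
tip con [-41.7  -0.2 128.6] u 13.33436528503914 n -3.643345282474388
```

```bash
python3 -m handwheel '[{"tx":1.4,"ty":0,"tz":-0.6,"roll":0},{"tx":1.4,"ty":0,"tz":-0.6,"roll":0},{"tx":0,"ty":0,"tz":0,"roll":0},{"tx":0,"ty":0,"tz":0,"roll":0}]'; python3 look.py w12;python3 -m handwheel '[{"tx":1,"ty":0,"tz":-0.4,"roll":0},{"tx":0,"ty":0,"tz":0,"roll":0},{"tx":0,"ty":0,"tz":0,"roll":0}]'; python3 look.py w13
```

```text
t: 9.88
tool_pos: [0.4825, -0.0194, 0.0791]
tool_rot: [2.614, 1.742, -0.0]
contact_force: [-2.2, -4.3, 2.2]
opening: 0.0169
grip_force: 40.1
con tcp [-153.9    1.1   79.2] F [-3.3  0.5  2.5] tq [-0.25  0.09  0.03]
handle pitch 21.87 res 0.0025090742556510906
handle front row 161 [-9.51918559e-02  2.30073639e-05  1.24142948e-01]
tip con [-36.9   0.  140. ] u 22.387583024131263 n 4.803607719364662
t: 10.18
tool_pos: [0.4827, -0.0186, 0.0795]
tool_rot: [2.614, 1.742, -0.001]
contact_force: [-2.2, -4.9, 2.9]
opening: 0.0171
grip_force: 40.1
con tcp [-153.     1.2   79.5] F [-5.3  0.2  1.7] tq [-0.38  0.24  0.03]
handle pitch 23.03 res 0.003152206807428421
handle front row 161 [-9.62104698e-02 -7.15316128e-05  1.12687786e-01]
tip con [-3.830e+01 -1.000e-01  1.297e+02] u 16.973197800086623 n -4.03033161336157
```

```bash
python3 -m handwheel '[{"tx":1.1,"ty":0,"tz":2.4,"roll":0},{"tx":1.1,"ty":0,"tz":2.4,"roll":0},{"tx":1.2,"ty":0,"tz":2.4,"roll":0},{"tx":1.3,"ty":0,"tz":2.3,"roll":0},{"tx":1.3,"ty":0,"tz":2.3,"roll":0},{"tx":1.4,"ty":0,"tz":2.3,"roll":0},{"tx":0,"ty":0,"tz":0,"roll":0},{"tx":0,"ty":0,"tz":0,"roll":0}]'; python3 look.py w14
```

```text
t: 10.9
tool_pos: [0.4857, -0.0119, 0.0654]
tool_rot: [2.613, 1.743, -0.001]
contact_force: [-2.8, -5.3, 3.2]
opening: 0.0167
grip_force: 40.9
con tcp [-145.7    1.1   65.4] F [-5.8  1.6  3.5] tq [-0.62  0.36  0.  ]
handle pitch 32.53 res 0.002127839038849493
handle front row 178 [-0.093332   -0.00023225  0.10750261]
tip con [-39.   -0.2 133.9] u 17.994972861119653 n 0.052695374408683916
```

```bash
python3 -m handwheel '[{"tx":1.5,"ty":0,"tz":2.1,"roll":0},{"tx":1.5,"ty":0,"tz":2.1,"roll":0},{"tx":1.6,"ty":0,"tz":2.1,"roll":0},{"tx":0,"ty":0,"tz":0,"roll":0},{"tx":0,"ty":0,"tz":0,"roll":0}]'; python3 look.py w15
```

```text
t: 11.37
tool_pos: [0.4873, -0.0081, 0.059]
tool_rot: [2.613, 1.742, -0.003]
contact_force: [-2.4, -7.4, 2.1]
opening: 0.0166
grip_force: 42.2
con tcp [-141.5    1.1   58.9] F [-7.9  0.9  2.4] tq [-0.82  0.27 -0.03]
handle pitch 37.69 res 0.002380071605989899
handle front row 190 [-0.09217571 -0.00021991  0.10588404]
tip con [-40.4  -0.2 137. ] u 17.970472110277466 n 3.524078565185291
```

```bash
python3 -m handwheel '[{"tx":1.2,"ty":0,"tz":2.2,"roll":0},{"tx":1.3,"ty":0,"tz":2.2,"roll":0},{"tx":1.4,"ty":0,"tz":2.2,"roll":0},{"tx":0,"ty":0,"tz":0,"roll":0},{"tx":0,"ty":0,"tz":0,"roll":0}]'; python3 look.py w16
```

```text
t: 11.83
tool_pos: [0.4889, -0.0036, 0.0523]
tool_rot: [-2.614, -1.742, 0.0]
contact_force: [-1.1, -4.1, 2.1]
opening: 0.0169
grip_force: 42.6
con tcp [-136.9    1.3   52.3] F [-4.1 -0.4  0.6] tq [-0.27  0.14 -0.02]
handle pitch 42.88 res 0.0016277120622101226
handle front row 203 [-9.06941655e-02 -2.32979076e-05  1.03720227e-01]
tip con [-42.   -0.  139.4] u 17.528855321581954 n 6.336745038981857
```

```bash
cat > cov.py <<'E'
from h import *
import sys
def cov(im,d,K,E,box=None):
    m=mask(im,(100,110,50),(125,255,255),box)>0;m&=d>.05
    P=(cloud(d,K,E)[m]-O)@C;m2=(abs(P[:,0])<.09)&(abs(P[:,1])<.06)&(P[:,2]>.1)&(P[:,2]<.21);P=P[m2]
    s=np.radians(24);dx=P-[-.0554,0,.1265];u=dx[:,0]*np.cos(s)+dx[:,2]*np.sin(s);n=-dx[:,0]*np.sin(s)+dx[:,2]*np.cos(s)
    print("N",len(P),"u",(np.percentile(u,[1,99])*1e3).round(1),"y",(np.percentile(P[:,1],[1,99])*1e3).round(1))
    f=np.polyfit(u,n,1);print("n at u=2, 40, 78:",(np.polyval(f,[.002,.04,.078])*1e3).round(1),"res",(np.std(n-np.polyval(f,u))*1e3).round(1))
if __name__=="__main__":
    for a in sys.argv[1:]:
        if a.endswith("npz"):
            z=np.load(a);q=[z[k] for k in("im","d","K","E")]if "K" in z else [z["im"],z["d"],optics.camera_params("scene")["mtx"],optics.camera_params("scene")["extrinsics"]]
        else:q=grab(a);np.savez(f"pics/last_{a}.npz",im=q[0],d=q[1],K=q[2],E=q[3])
        print(a);cov(*q)
E
python3 cov.py pics/w6.npz pics/scene0.npz scene top wrist 2>&1 | tail -20
```

```text
return _quantile_unchecked(
        a, q, axis, out, overwrite_input, method, keepdims, weights)
    return _ureduce(a,
                    func=_quantile_ureduce_func,
    ...<5 lines>...
                    overwrite_input=overwrite_input,
                    method=method)
    r = func(a, **kwargs)
    result = _quantile(arr,
                       quantiles=q,
    ...<2 lines>...
                       out=out,
                       weights=wgt)
    slices_having_nans = np.isnan(arr[-1, ...])
                                  ~~~^^^^^^^^^
IndexError: index -1 is out of bounds for axis 0 with size 0
```

```bash
sed -i 's/^    f=np.polyfit(u,n,1)/    f=np.polyfit(u,n,1)/; s/^    s=np.radians(24);dx=P/    if len(P)<30:print("few",len(P));return\n    s=np.radians(24);dx=P/' cov.py; python3 cov.py pics/w6.npz pics/scene0.npz scene top
```

```text
pics/w6.npz
N 5137 u [ 3.4 71.6] y [-22.1  22.8]
n at u=2, 40, 78: [10.  10.2 10.5] res 0.9
pics/scene0.npz
N 268 u [ 4.8 76.5] y [-16.6  21. ]
n at u=2, 40, 78: [9.5 9.5 9.4] res 1.9
scene
few 0
top
few 0
```

```bash
python3 -m handwheel '[{"tx":-2.9,"ty":0,"tz":2.7,"roll":0},{"tx":-2.9,"ty":0,"tz":2.7,"roll":0},{"tx":-2.9,"ty":0,"tz":2.7,"roll":0},{"tx":-2.9,"ty":0,"tz":2.7,"roll":0},{"tx":-2.9,"ty":0,"tz":2.7,"roll":0},{"tx":-5,"ty":0,"tz":2,"roll":0},{"tx":-10,"ty":0,"tz":0,"roll":0},{"tx":-15,"ty":0,"tz":0,"roll":0},{"tx":-15,"ty":0,"tz":0,"roll":0},{"tx":-10,"ty":0,"tz":-5,"roll":0},{"tx":0,"ty":0,"tz":-20,"roll":0},{"tx":0,"ty":0,"tz":-30,"roll":0}]'; python3 -m handwheel '[{"tx":-10,"ty":0,"tz":-30,"roll":0},{"tx":-10,"ty":0,"tz":-30,"roll":0},{"tx":0,"ty":-10,"tz":-30,"roll":0},{"tx":0,"ty":-20,"tz":-20,"roll":0},{"tx":0,"ty":-20,"tz":0,"roll":0},{"tx":0,"ty":-10,"tz":0,"roll":0},{"tx":0,"ty":0,"tz":0,"roll":0},{"tx":0,"ty":0,"tz":0,"roll":0}]'; python3 cov.py scene top wrist; python3 look.py w17
```

```text
t: 13.03
tool_pos: [0.4588, -0.068, 0.0893]
tool_rot: [-2.61, -1.737, 0.008]
contact_force: [0.3, 0.1, -0.8]
opening: 0.017
grip_force: 42.0
t: 13.7
tool_pos: [0.3989, -0.0635, 0.202]
tool_rot: [2.614, 1.742, 0.001]
contact_force: [-0.3, -0.8, -1.0]
opening: 0.0167
grip_force: 42.1
scene
N 258 u [ 5. 77.] y [-16.7  22.3]
n at u=2, 40, 78: [18.1 14.4 10.7] res 2.2
top
few 0
wrist
few 0
con tcp [-226.6   61.   201.6] F [ 0.2 -0.6 -1.3] tq [ 0.01 -0.01  0.07]
handle pitch 41.51 res 0.0016225539204547685
handle front row 200 [-0.17980648  0.05959725  0.2519901 ]
tip con [-130.2   59.6  286.5] u -3.2844340880088945 n 176.6227273550655
```

The cover has popped: its edge is at n = 18 mm, up from 10 mm. Next I'll lay the lever on the mat.

```bash
cat >> h.py <<'E'
MC=np.array([.4553,-.2275]);MY=np.radians(3.2)
def mat(a,b,z):return np.r_[MC+a*np.array([np.cos(MY),np.sin(MY)])+b*np.array([-np.sin(MY),np.cos(MY)]),z]
E
python3 -c "
from h import *
p=mat(-.055,-.046,.06);print(p);go(p,93.2)"
```

```text
[ 0.40295355 -0.27649846  0.06      ]
tcp [ 0.3993 -0.0636  0.2016] yaw 67.35 q [-0.34 -0.5   2.13 -0.    1.51  0.05] zax [-9.e-04  3.e-04 -1.e+00]
shift mm [-195.1   85.5  141.6] roll -0.4511
```

```bash
python3 -m handwheel '[{"tx":-27.9,"ty":12.2,"tz":0,"roll":0},{"tx":-27.9,"ty":12.2,"tz":0,"roll":0},{"tx":-27.9,"ty":12.2,"tz":0,"roll":0},{"tx":-27.9,"ty":12.2,"tz":0,"roll":0},{"tx":-27.9,"ty":12.2,"tz":15,"roll":0},{"tx":-27.9,"ty":12.2,"tz":20,"roll":0},{"tx":-27.9,"ty":12.2,"tz":20,"roll":0},{"tx":0,"ty":0,"tz":25,"roll":-0.113},{"tx":0,"ty":0,"tz":25,"roll":-0.113},{"tx":0,"ty":0,"tz":25,"roll":-0.113},{"tx":0,"ty":0,"tz":20,"roll":-0.113},{"tx":0,"ty":0,"tz":0,"roll":0}]'; python3 -c "
from h import *
go(mat(-.055,-.046,.006),93.2)"
```

```text
t: 14.9
tool_pos: [0.3999, -0.274, 0.0465]
tool_rot: [-2.148, -2.278, 0.0]
contact_force: [-0.6, -0.3, -1.0]
opening: 0.0163
grip_force: 42.0
tcp [ 0.3999 -0.274   0.0465] yaw 93.34 q [-0.75 -0.08  2.08 -0.    1.16 -0.81] zax [-0.0078  0.0073 -0.9999]
shift mm [-3.   3.2 40.5] roll 0.0025
```

```bash
python3 -m handwheel '[{"tx":-1,"ty":1,"tz":8,"roll":0},{"tx":0,"ty":0,"tz":8,"roll":0},{"tx":0,"ty":0,"tz":5,"roll":0},{"tx":0,"ty":0,"tz":4,"roll":0},{"tx":0,"ty":0,"tz":3,"roll":0},{"tx":0,"ty":0,"tz":3,"roll":0},{"tx":0,"ty":0,"tz":2,"roll":0},{"tx":0,"ty":0,"tz":0,"roll":0},{"tx":0,"ty":0,"tz":0,"roll":0}]'; python3 -m handwheel '[{"tx":0,"ty":0,"tz":2,"roll":0},{"tx":0,"ty":0,"tz":2,"roll":0},{"tx":0,"ty":0,"tz":2,"roll":0},{"tx":0,"ty":0,"tz":0,"roll":0},{"tx":0,"ty":0,"tz":0,"roll":0}]';python3 look.py w18; python3 -c "
from h import *
go(mat(-.055,-.046,.006),93.2)"
```

```text
t: 15.65
tool_pos: [0.4043, -0.2777, 0.02]
tool_rot: [2.157, 2.283, 0.0]
contact_force: [-1.4, 1.7, 4.5]
opening: 0.0165
grip_force: 42.7
t: 16.07
tool_pos: [0.4048, -0.2777, 0.019]
tool_rot: [-2.155, -2.282, -0.0]
contact_force: [-14.5, 14.6, 41.8]
opening: 0.0169
grip_force: 47.1
con tcp [-422.2  -26.4   19. ] F [ 8.1 19.6 42.1] tq [ 2.36  2.82 -0.19]
handle pitch 43.85 res 0.0018437270819094357
handle front row 198 [-0.37979709 -0.00657741  0.06916037]
tip con [-331.7   -6.6  105.7] u -260.8612391653976 n 93.34967424340688
tcp [ 0.4048 -0.2777  0.019 ] yaw 93.27 q [-0.75 -0.03  2.08  0.    1.1  -0.81] zax [-0.0022  0.0021 -1.    ]
shift mm [ 1.3 -1.7 13. ] roll 0.0013
```

```bash
python3 -m handwheel '[{"tx":0,"ty":0,"tz":-5,"roll":0},{"tx":0,"ty":0,"tz":0,"roll":0},{"tx":0,"ty":0,"tz":0,"roll":0}]' 0 20; python3 -m handwheel '[{"tx":3,"ty":0,"tz":0,"roll":0},{"tx":3,"ty":0,"tz":1,"roll":0},{"tx":3,"ty":0,"tz":1.5,"roll":0},{"tx":3,"ty":0,"tz":1.5,"roll":0},{"tx":2,"ty":0,"tz":1.5,"roll":0},{"tx":0,"ty":0,"tz":0,"roll":0}]';python3 look.py w19; python3 -c "
from h import *
go(mat(-.055,-.046,.006),93.2)"
```

```text
t: 16.37
tool_pos: [0.4053, -0.2785, 0.0198]
tool_rot: [2.154, 2.281, 0.001]
contact_force: [-0.6, 1.7, 8.6]
opening: 0.017
grip_force: 43.3
t: 16.87
tool_pos: [0.4059, -0.2677, 0.0163]
tool_rot: [2.149, 2.277, -0.005]
contact_force: [-2.4, -3.6, 12.4]
opening: 0.0167
grip_force: 46.3
con tcp [-412.6  -23.6   16.3] F [-5.3 -0.7 13.3] tq [-1.11  0.37 -0.02]
handle pitch 36.07 res 0.0014747627635362376
handle front row 184 [-0.36690301 -0.00184086  0.05971002]
tip con [-314.3   -1.8   89.4] u -251.6011822829234 n 71.38947393184866
tcp [ 0.4059 -0.2677  0.0163] yaw 93.3 q [-0.73 -0.04  2.1  -0.    1.08 -0.79] zax [ 0.0058 -0.0094 -0.9999]
shift mm [-8.5 -3.5 10.4] roll 0.0017
```

```bash
python3 -m handwheel '[{"tx":0,"ty":0,"tz":-6,"roll":0},{"tx":-10,"ty":0,"tz":-2,"roll":0},{"tx":-12,"ty":0,"tz":0,"roll":0},{"tx":0,"ty":0,"tz":3,"roll":0},{"tx":2,"ty":0,"tz":3,"roll":0},{"tx":3,"ty":0,"tz":2.5,"roll":0},{"tx":3,"ty":0,"tz":1.7,"roll":0},{"tx":3,"ty":0,"tz":1.7,"roll":0},{"tx":3,"ty":0,"tz":1.7,"roll":0},{"tx":3,"ty":0,"tz":1.7,"roll":0},{"tx":0,"ty":0,"tz":0,"roll":0}]';python3 look.py w20; python3 -c "
from h import *
go(mat(-.055,-.046,.006),93.2)"
```

```text
t: 17.83
tool_pos: [0.4063, -0.2722, 0.0083]
tool_rot: [2.15, 2.277, -0.002]
contact_force: [1.0, -3.6, 11.4]
opening: 0.0168
grip_force: 49.7
con tcp [-416.5  -25.6    8.3] F [-3.5 -2.5 10.1] tq [-1.05 -0.2   0.01]
handle pitch 18.25 res 0.0032385980961257914
handle front row 168 [-0.36815307 -0.00266832  0.03885433]
tip con [-309.    -2.7   51. ] u -262.36601822926986 n 34.16392746463434
tcp [ 0.4063 -0.2722  0.0083] yaw 93.28 q [-0.74 -0.02  2.09 -0.    1.06 -0.8 ] zax [ 0.0062 -0.0078 -1.    ]
shift mm [-4.1 -3.6  2.3] roll 0.0013
```

```bash
python3 -m handwheel '[{"tx":3,"ty":0,"tz":1.2,"roll":0},{"tx":3,"ty":0,"tz":1.2,"roll":0},{"tx":3,"ty":0,"tz":1,"roll":0},{"tx":3,"ty":0,"tz":0.6,"roll":0},{"tx":0,"ty":0,"tz":0,"roll":0}]';python3 look.py w21; python3 -c "
from h import *
go(mat(-.055,-.046,.006),93.2)"
```

```text
t: 18.3
tool_pos: [0.4064, -0.2613, 0.0052]
tool_rot: [2.148, 2.275, -0.004]
contact_force: [0.3, -4.7, 13.9]
opening: 0.0172
grip_force: 50.9
con tcp [-406.4  -21.5    5.2] F [-5.3 -1.9 13.1] tq [-1.32 -0.1   0.05]
handle pitch 13.24 res 0.0022885756166901973
handle front row 166 [-0.35795026  0.00156645  0.031834  ]
tip con [-297.9    1.6   38.8] u -257.2589700356798 n 18.499134152917872
tcp [ 0.4064 -0.2613  0.0052] yaw 93.29 q [-0.72 -0.03  2.11 -0.    1.05 -0.78] zax [ 0.0076 -0.0102 -0.9999]
shift mm [-15.   -4.3  -0.6] roll 0.0016
```

```bash
python3 -m handwheel '[{"tx":0,"ty":0,"tz":-1,"roll":0},{"tx":0,"ty":0,"tz":0,"roll":0},{"tx":0,"ty":0,"tz":0,"roll":0},{"tx":0,"ty":0,"tz":0,"roll":0}]' 40 20; python3 -m handwheel '[{"tx":0,"ty":0,"tz":-10,"roll":0},{"tx":0,"ty":0,"tz":-25,"roll":0},{"tx":0,"ty":0,"tz":-35,"roll":0},{"tx":0,"ty":0,"tz":-35,"roll":0},{"tx":0,"ty":0,"tz":-35,"roll":0},{"tx":0,"ty":0,"tz":-35,"roll":0},{"tx":0,"ty":0,"tz":-25,"roll":0},{"tx":0,"ty":0,"tz":0,"roll":0},{"tx":0,"ty":0,"tz":0,"roll":0}]' 85
python3 - <<'E'
from h import *
im,d,K,E=grab("wrist","w22");np.savez("pics/w22.npz",im=im,d=d,K=K,E=E);P=cloud(d,K,E)
m=mask(im,(20,120,60),(35,255,255),(150,20,420,330));n,l,s,c=cv2.connectedComponentsWithStats(m);i=1+np.argmax(s[1:,4]);q=P[l==i];print("handle n",len(q),q.min(0).round(4),q.max(0).round(4),np.median(q,0).round(4))
w=q[:,:2].astype(np.float32);r=cv2.minAreaRect(w);print(r)
o=ctrl.get_obs();print(o["tool_pos"])
f=np.linalg.lstsq(np.c_[q[:,:2],np.ones(len(q))],q[:,2],rcond=None)[0];print("tilt deg",np.degrees(np.arctan(f[:2])))
# target above cover: grip cover
go(con2w(un(.025,.03)*[1,0,0]+[0,0,.26]),Y)
E
```

```text
t: 18.68
tool_pos: [0.4016, -0.2554, 0.0008]
tool_rot: [-2.155, -2.282, -0.0]
contact_force: [-0.3, 0.3, -0.5]
opening: 0.04
grip_force: 0.0
t: 19.43
tool_pos: [0.4034, -0.2569, 0.2046]
tool_rot: [2.154, 2.281, 0.0]
contact_force: [-0.3, 0.0, -0.7]
opening: 0.0854
grip_force: 0.0
handle n 1088 [ 0.3952 -0.2955  0.0005] [ 0.4166 -0.1831  0.3474] [ 0.4055 -0.2503  0.0158]
((0.40504392981529236, -0.23936131596565247), (0.0178432185202837, 0.1129581481218338), 3.0907304286956787)
[ 0.40253121 -0.25621101  0.20235356]
tilt deg [-0.75456691 14.25148191]
tcp [ 0.4025 -0.2562  0.2024] yaw 93.27 q [-0.72 -0.29  1.98  0.    1.46 -0.78] zax [ 3.e-04 -1.e-04 -1.e+00]
shift mm [329.5 142.  -57.7] roll 0.4515
```

The lever lies flat (median top 15.8 mm). Next I'll move above the cover.

```bash
python3 -m handwheel '[{"tx":5,"ty":0,"tz":-20,"roll":0},{"tx":25,"ty":12,"tz":-25,"roll":0},{"tx":30,"ty":13,"tz":-20,"roll":0},{"tx":30,"ty":13,"tz":0,"roll":0},{"tx":30,"ty":13,"tz":0,"roll":0},{"tx":30,"ty":13,"tz":0,"roll":0},{"tx":30,"ty":13,"tz":0,"roll":0},{"tx":30,"ty":13,"tz":0,"roll":0},{"tx":30,"ty":13,"tz":0,"roll":0},{"tx":30,"ty":13,"tz":0,"roll":0},{"tx":20,"ty":13,"tz":0,"roll":0},{"tx":0,"ty":0,"tz":0,"roll":0}]'; python3 -m handwheel '[{"tx":0,"ty":0,"tz":0,"roll":0.113},{"tx":0,"ty":0,"tz":0,"roll":0.113},{"tx":0,"ty":0,"tz":0,"roll":0.113},{"tx":0,"ty":0,"tz":0,"roll":0.112},{"tx":0,"ty":0,"tz":0,"roll":0},{"tx":0,"ty":0,"tz":0,"roll":0}]' 75; python3 cov.py wrist scene; python3 -c "
from h import *
print(w2con(ctrl.get_obs()['tool_pos']));go(con2w([-.0266,.0015,.1455]),Y)"
```

```text
t: 20.48
tool_pos: [0.5147, 0.0439, 0.2642]
tool_rot: [-2.149, -2.285, 0.003]
contact_force: [-0.2, 0.5, 0.0]
opening: 0.0853
grip_force: 0.0
t: 20.98
tool_pos: [0.5141, 0.0401, 0.2654]
tool_rot: [-2.61, -1.746, 0.004]
contact_force: [-0.2, 0.1, 0.1]
opening: 0.0749
grip_force: 0.0
wrist
N 4866 u [ 5. 79.] y [-22.4  22. ]
n at u=2, 40, 78: [19.4 14.8 10.1] res 1.0
scene
N 254 u [ 5.  76.9] y [-16.7  20.8]
n at u=2, 40, 78: [18.4 14.3 10.1] res 2.1
[-0.08661225 -0.00545102  0.26612728]
tcp [0.5144 0.0402 0.2661] yaw 67.52 q [-0.07 -0.23  1.82 -0.    1.55  0.33] zax [-0.0019  0.     -1.    ]
shift mm [ 60.1  -6.6 120.6] roll 0.0022
```

```bash
python3 -m handwheel '[{"tx":20,"ty":-3,"tz":0,"roll":0},{"tx":20,"ty":-3.6,"tz":0,"roll":0},{"tx":20,"ty":0,"tz":15,"roll":0},{"tx":0,"ty":0,"tz":25,"roll":0},{"tx":0,"ty":0,"tz":25,"roll":0},{"tx":0,"ty":0,"tz":20,"roll":0},{"tx":0,"ty":0,"tz":10,"roll":0},{"tx":0,"ty":0,"tz":0,"roll":0},{"tx":0,"ty":0,"tz":0,"roll":0}]'; python3 cov.py wrist; python3 -c "
from h import *
print(w2con(ctrl.get_obs()['tool_pos']));go(con2w([-.0266,.0015,.1455]),Y)"
```

```text
t: 21.83
tool_pos: [0.5318, 0.0983, 0.1722]
tool_rot: [-2.613, -1.744, 0.001]
contact_force: [0.5, -0.2, 0.7]
opening: 0.0751
grip_force: 0.0
wrist
N 7250 u [ 6.2 79. ] y [-22.6  21.7]
n at u=2, 40, 78: [19.5 14.9 10.2] res 0.6
[-2.59862878e-02  1.38602315e-04  1.73474919e-01]
tcp [0.5326 0.0983 0.1735] yaw 67.44 q [ 0.05 -0.11  1.87 -0.    1.38  0.44] zax [ 1.7e-03  1.0e-04 -1.0e+00]
shift mm [-0.6 -1.4 28. ] roll 0.0007
```

```bash
python3 -m handwheel '[{"tx":0,"ty":-0.8,"tz":12,"roll":0},{"tx":0,"ty":0,"tz":10,"roll":0},{"tx":0,"ty":0,"tz":4,"roll":0},{"tx":0,"ty":0,"tz":0,"roll":0},{"tx":0,"ty":0,"tz":0,"roll":0}]'; python3 -m handwheel '[{"tx":0,"ty":0,"tz":0,"roll":0},{"tx":0,"ty":0,"tz":0,"roll":0},{"tx":0,"ty":0,"tz":0,"roll":0},{"tx":0,"ty":0,"tz":0,"roll":0},{"tx":0,"ty":0,"tz":0,"roll":0},{"tx":0,"ty":0,"tz":0,"roll":0}]' 0 25; python3 cov.py wrist
```

```text
t: 22.3
tool_pos: [0.5308, 0.0987, 0.1457]
tool_rot: [-2.613, -1.743, 0.001]
contact_force: [0.1, 0.6, -0.3]
opening: 0.0751
grip_force: 0.0
t: 22.8
tool_pos: [0.5316, 0.0988, 0.1469]
tool_rot: [2.613, 1.743, 0.002]
contact_force: [-0.2, 0.2, 1.8]
opening: 0.045
grip_force: 26.4
wrist
N 9302 u [ 6.4 79.1] y [-22.3  22. ]
n at u=2, 40, 78: [19.3 14.8 10.3] res 0.6
```

```bash
python3 -m handwheel '[{"tx":-1.8,"ty":0,"tz":0.7,"roll":0},{"tx":-1.8,"ty":0,"tz":0.7,"roll":0},{"tx":-1.8,"ty":0,"tz":0.7,"roll":0},{"tx":-1.8,"ty":0,"tz":0.7,"roll":0},{"tx":-1.8,"ty":0,"tz":0.7,"roll":0},{"tx":-1,"ty":0,"tz":0.3,"roll":0},{"tx":0,"ty":0,"tz":0,"roll":0},{"tx":0,"ty":0,"tz":0,"roll":0}]'; python3 cov.py wrist
```

```text
t: 23.52
tool_pos: [0.5289, 0.0896, 0.1447]
tool_rot: [2.611, 1.743, 0.006]
contact_force: [0.5, 1.2, 7.6]
opening: 0.045
grip_force: 26.9
wrist
N 11257 u [-2.7 73.6] y [-23.2  20.9]
n at u=2, 40, 78: [21.7 14.5  7.4] res 1.9
```

```bash
python3 -m handwheel '[{"tx":-1.2,"ty":0,"tz":0,"roll":0},{"tx":-0.5,"ty":0,"tz":-1.5,"roll":0},{"tx":0,"ty":0,"tz":-2,"roll":0},{"tx":0,"ty":0,"tz":0,"roll":0},{"tx":0,"ty":0,"tz":0,"roll":0}]'; python3 cov.py wrist; python3 -c "
from h import *
o=ctrl.get_obs();print((w2con(o['tool_pos'])*1e3).round(1),(C.T@o['contact_force']).round(1))"
```

```text
t: 23.98
tool_pos: [0.526, 0.0878, 0.1451]
tool_rot: [-2.613, -1.743, 0.002]
contact_force: [-0.1, 0.8, -0.3]
opening: 0.045
grip_force: 26.1
wrist
N 11026 u [-5.5 71.4] y [-21.3  22.9]
n at u=2, 40, 78: [22.1 15.8  9.4] res 2.0
[-38.2   2.2 145. ] [-0.1  0.4 -0. ]
```

```bash
python3 -m handwheel '[{"tx":-0.5,"ty":0,"tz":-4,"roll":0},{"tx":-1,"ty":0,"tz":-4,"roll":0},{"tx":0,"ty":0,"tz":0,"roll":0}]'; python3 -m handwheel '[{"tx":-2,"ty":0,"tz":-10,"roll":0},{"tx":-5,"ty":0,"tz":-20,"roll":0},{"tx":-10,"ty":0,"tz":-25,"roll":0},{"tx":-20,"ty":0,"tz":-20,"roll":0},{"tx":-25,"ty":0,"tz":-10,"roll":0},{"tx":0,"ty":0,"tz":0,"roll":0},{"tx":0,"ty":0,"tz":0,"roll":0}]'
python3 - <<'E'
from h import *
im,d,K,E=grab("wrist","w30");np.savez("pics/w30.npz",im=im,d=d,K=K,E=E)
m=(mask(im,(100,110,50),(125,255,255),(180,0,380,330))>0)&(d>.05);o=ctrl.get_obs();M=R.from_rotvec(o["tool_rot"]).as_matrix()
T=(cloud(d,K,E)[m]-o["tool_pos"])@M*1e3;T=T[(abs(T[:,0])<90)&(abs(T[:,2])<60)];print(len(T),np.percentile(T,[1,50,99],axis=0).round(1));print("pitch",np.degrees(np.arctan(np.polyfit(T[:,0],-T[:,2],1))))
go(mat(.035,0,.05),93.2);go(mat(.035,0,.05),3.2)
E
```

```text
t: 24.28
tool_pos: [0.5266, 0.0864, 0.1549]
tool_rot: [2.613, 1.743, 0.002]
contact_force: [0.4, 0.1, -0.4]
opening: 0.0449
grip_force: 26.1
t: 24.87
tool_pos: [0.5027, 0.0285, 0.2407]
tool_rot: [2.613, 1.74, 0.004]
contact_force: [-0.3, -1.2, -1.0]
opening: 0.0451
grip_force: 26.1
10833 [[-31.5 -20.1 -22.4]
 [ 15.7   1.8 -15.4]
 [ 45.3  24.   -0.4]]
pitch [14.54819645 84.3617268 ]
tcp [0.5023 0.0292 0.2394] yaw 67.37 q [-0.09 -0.25  1.88  0.    1.51  0.3 ] zax [ 1.e-03  4.e-04 -1.e+00]
shift mm [-239.9   86.7  189.3] roll -0.4508
tcp [0.5023 0.0292 0.2394] yaw 67.37 q [-0.09 -0.25  1.88  0.    1.51  0.3 ] zax [ 1.e-03  4.e-04 -1.e+00]
shift mm [-239.9   86.7  189.3] roll 1.12
```

```bash
python3 -m handwheel '[{"tx":-25.8,"ty":9.5,"tz":0,"roll":0},{"tx":-25.8,"ty":9.5,"tz":0,"roll":0},{"tx":-25.8,"ty":9.5,"tz":0,"roll":0},{"tx":-25.8,"ty":9.5,"tz":0,"roll":0},{"tx":-25.8,"ty":9.5,"tz":0,"roll":0},{"tx":-25.8,"ty":9.5,"tz":0,"roll":0},{"tx":-25.8,"ty":9.5,"tz":10,"roll":0},{"tx":-25.8,"ty":9.5,"tz":20,"roll":0},{"tx":-25.8,"ty":9.5,"tz":20,"roll":0},{"tx":-25.8,"ty":9.5,"tz":20,"roll":0},{"tx":0,"ty":0,"tz":25,"roll":-0.113},{"tx":0,"ty":0,"tz":25,"roll":-0.113}]'; python3 -m handwheel '[{"tx":0,"ty":0,"tz":25,"roll":-0.113},{"tx":0,"ty":0,"tz":25,"roll":-0.112},{"tx":0,"ty":0,"tz":15,"roll":0},{"tx":0,"ty":0,"tz":10,"roll":0},{"tx":0,"ty":0,"tz":5,"roll":0},{"tx":0,"ty":0,"tz":0,"roll":0},{"tx":0,"ty":0,"tz":0,"roll":0}]';  python3 -c "
from h import *
go(mat(.035,-.02,.005),93.2)"
```

```text
t: 25.92
tool_pos: [0.4909, -0.2461, 0.1171]
tool_rot: [-2.395, -2.031, 0.0]
contact_force: [0.3, -0.1, -1.2]
opening: 0.0449
grip_force: 26.1
t: 26.5
tool_pos: [0.4916, -0.2454, 0.0395]
tool_rot: [2.156, 2.284, 0.0]
contact_force: [1.0, 0.6, -0.5]
opening: 0.0452
grip_force: 26.1
tcp [ 0.4916 -0.2454  0.0395] yaw 93.28 q [-0.6   0.07  1.93  0.    1.13 -0.66] zax [ 7.e-04 -4.e-04 -1.e+00]
shift mm [-0.  -0.2 34.5] roll 0.0014
```

```bash
python3 -m handwheel '[{"tx":0,"ty":0,"tz":12,"roll":0},{"tx":0,"ty":0,"tz":10,"roll":0},{"tx":0,"ty":0,"tz":5,"roll":0},{"tx":1,"ty":0,"tz":2,"roll":0},{"tx":2,"ty":0,"tz":1.3,"roll":0},{"tx":2,"ty":0,"tz":1.3,"roll":0},{"tx":2,"ty":0,"tz":1.3,"roll":0},{"tx":0,"ty":0,"tz":0,"roll":0}]';python3 - <<'E'
from h import *
im,d,K,E=grab("wrist","w31")
m=(mask(im,(100,110,50),(125,255,255),(180,0,380,330))>0)&(d>.05);o=ctrl.get_obs();M=R.from_rotvec(o["tool_rot"]).as_matrix()
W=cloud(d,K,E)[m];T=(W-o["tool_pos"])@M*1e3;T=T[(abs(T[:,0])<90)&(abs(T[:,2])<60)];print(len(T),np.percentile(T,[1,50,99],axis=0).round(1));print("pitch",np.degrees(np.arctan(np.polyfit(T[:,0],-T[:,2],1)[0])),o["contact_force"],o["tool_pos"])
E
```

```text
t: 27.17
tool_pos: [0.4921, -0.2402, 0.0077]
tool_rot: [2.153, 2.281, -0.001]
contact_force: [-0.2, -2.4, 6.0]
opening: 0.0447
grip_force: 27.7
11806 [[-33.5 -21.5 -17.2]
 [ 13.3   1.  -11.3]
 [ 45.1  23.   -3. ]]
pitch 8.454575187329981 [-0.72451287 -1.89855068  4.37202371] [ 0.49204564 -0.24017918  0.00771836]
```

```bash
python3 -m handwheel '[{"tx":2,"ty":0,"tz":1.2,"roll":0},{"tx":2,"ty":0,"tz":1.2,"roll":0},{"tx":2,"ty":0,"tz":1.2,"roll":0},{"tx":1.5,"ty":0,"tz":0.8,"roll":0},{"tx":0,"ty":0,"tz":0,"roll":0}]';python3 - <<'E'
from h import *
im,d,K,E=grab("wrist","w32")
m=(mask(im,(100,110,50),(125,255,255),(180,0,380,330))>0)&(d>.05);o=ctrl.get_obs();M=R.from_rotvec(o["tool_rot"]).as_matrix()
W=cloud(d,K,E)[m];T=(W-o["tool_pos"])@M*1e3;T=T[(abs(T[:,0])<90)&(abs(T[:,2])<60)]
print("pitch",np.degrees(np.arctan(np.polyfit(T[:,0],-T[:,2],1)[0])),np.median(T,0),o["contact_force"],o["tool_pos"])
E
```

```text
t: 27.63
tool_pos: [0.4921, -0.2333, 0.0039]
tool_rot: [2.152, 2.28, -0.002]
contact_force: [0.3, -2.7, 6.2]
opening: 0.0456
grip_force: 28.6
pitch 2.934840186983682 [  9.64551989   0.50071453 -10.07563408] [-0.33459654 -3.4432964   6.16362502] [ 0.4921869  -0.23335847  0.00392275]
```

Nearly flat, so I'll release, retreat, and check everything.

```bash
python3 -m handwheel '[{"tx":0,"ty":0,"tz":-0.5,"roll":0},{"tx":0,"ty":0,"tz":0,"roll":0},{"tx":0,"ty":0,"tz":0,"roll":0},{"tx":0,"ty":0,"tz":0,"roll":0}]' 62; python3 -m handwheel '[{"tx":0,"ty":0,"tz":-10,"roll":0},{"tx":0,"ty":0,"tz":-25,"roll":0},{"tx":0,"ty":0,"tz":-35,"roll":0},{"tx":0,"ty":0,"tz":-35,"roll":0},{"tx":0,"ty":0,"tz":-35,"roll":0},{"tx":0,"ty":0,"tz":-35,"roll":0},{"tx":-20,"ty":0,"tz":-35,"roll":0},{"tx":-20,"ty":0,"tz":-10,"roll":0},{"tx":0,"ty":0,"tz":0,"roll":0},{"tx":0,"ty":0,"tz":0,"roll":0},{"tx":0,"ty":0,"tz":0,"roll":0}]'
python3 - <<'E'
from h import *
im,d,K,E=grab("wrist","w33");P=cloud(d,K,E)
for n,lo,hi in(("cover",(100,110,50),(125,255,255)),("handle",(20,120,60),(35,255,255))):
    m=(mask(im,lo,hi,(80,0,480,300))>0);k,l,s,c=cv2.connectedComponentsWithStats(m.astype(np.uint8));i=1+np.argmax(s[1:,4]);q=P[l==i];q=q[(q[:,2]<.06)]
    f=np.linalg.lstsq(np.c_[q[:,:2],np.ones(len(q))],q[:,2],rcond=None)[0];print(n,len(q),np.percentile(q,[2,50,98],axis=0).round(4).tolist(),np.degrees(np.arctan(f[:2])).round(1))
i2,_,_,_=grab("scene","s33")
a=im[:300,...,::-1];b=i2[100:330,130:420,::-1];b=cv2.resize(b,(378,300));cv2.imwrite("pics/fin.png",cv2.resize(np.hstack([a,b]),(800,256)))
E
```

```text
t: 28.02
tool_pos: [0.4896, -0.2305, 0.0015]
tool_rot: [-2.156, -2.283, 0.0]
contact_force: [-0.5, -0.6, -0.2]
opening: 0.0622
grip_force: 0.0
t: 28.93
tool_pos: [0.4917, -0.27, 0.2209]
tool_rot: [-2.156, -2.282, -0.0]
contact_force: [0.1, -0.2, -0.4]
opening: 0.0622
grip_force: 0.0
cover 2579 [[0.4701, -0.2677, 0.0057], [0.4922, -0.2296, 0.0121], [0.5147, -0.1903, 0.0137]] [ 0.4 -0.8]
handle 1091 [[0.3963, -0.289, 0.0074], [0.4073, -0.2497, 0.0157], [0.4164, -0.2141, 0.0175]] [-0.9  0.2]
```

View pics/fin.png

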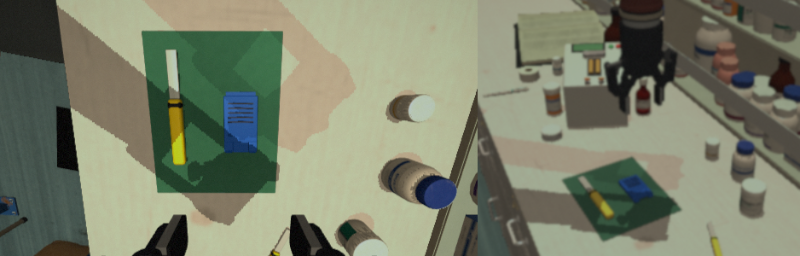

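The lever (175,105) and the cover (240,123) both lie flat on the mat, with the cover's ribbed top up. In the scene view the bottle, vial and tin are still standing in place. Handing in.

```bash
python3 -c "
from station import ctrl
print(ctrl.finish_job())"
```

```text
the job is handed in; nothing more can be done
None
```

The cover was pried loose with the lever, and both now lie flat on the mat, cover top side up, with the bottle, vial and tin still standing in place by eye; it took about 29 s, with one brief 42 N push of the lever's end onto the mat while levelling it, and the job is handed in.

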